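# Close the flask clamp

## Robot

A 7-joint arm with a two-finger parallel gripper is mounted at the origin on the work surface. World frame = base frame: x ahead of the robot, y to its left, z up, the work surface at z = 0. Lengths are in m, angles in rad, forces in N, time in s.
With the tool pointing down it reaches from about 0.425 to 0.925 m from the base axis. Payload 6.8 kg.
Tool frame: the origin (TCP) lies midway between the tips of the shut fingers; the grasp point (between the pads) lies 19 mm behind it; z points along the fingers, y is the line along which they close (so a half turn about z gives the same grasp; the last joint's range is limited). The gripper opens to 85 mm and grips with 20 to 120 N. Pads are 22 mm wide; open, the fingers measure 114 mm over their backs; the gripper's body (76 mm by 85 mm) begins 54 mm behind the grasp point. The pads swing forward as they close: fully open they stand 13 mm farther back than shut.
Start: joints at [1.044, 0.477, 0.022, 1.555, -0.011, 1.109, -0.083], TCP at [0.275, -0.617, 0.231] pointing down, gripper open.
Joint ranges: [-2.96, 2.96], [-0.34, 2.1], [-1.41, 1.46], [0.24, 2.44], [-1.37, 4.51], [0.17, 1.92], [-2.96, 2.96]. Speed limits (rad/s): [2.39, 2.39, 3.14, 3.14, 3.14, 3.14, 3.14].

## Interface

Orientations are given as a unit quaternion [w, x, y, z].
In Python, from station import bot gives the robot as it stands.
- The arm moves only by the tool jog_arm, never from a script. Its argument "rows" is a list of rows, each an object of numbers: "fingers": the finger opening in mm, from 0 to 85.4; "x", "y", "z": the shift along the tool's x, y, z in mm; "ax", "ay", "az": the turn, a rotation vector about the tool's x, y, z in degrees. A call has exactly 8 rows; each row shifts and turns the commanded pose from where the row before left it, along the tool's axes as they then stand; what a row does not reach is not made up. A row lasts 1/10 s, in which the tool goes at most 50 mm and 8.59 degrees, less where a joint would pass 70% of its speed; a pose out of reach is approached as far as the arm can. A call with a gripper value outside its range is refused whole. The fingers move at their own pace and stop on an object; "force" is the grip in N (left out, the last holds). Time passes only in rows, so rows that do not move let the fingers close, or fill a call up. It gives the time, the measured TCP pose, the force, the opening and the grip force at its end, in the units of the state.
- bot.get_obs(): the state, without advancing time (a new reading comes with each control period).
- bot.read_camera(name): name is "scene" or "top" or "wrist"; returns a dict with "pixels" (384x512x3 uint8, red, green, blue), "vertical_fov" (degrees; the focal length in pixels is half the picture's height over the tangent of half this angle, whatever the lens; pixels are square), "cx", "cy" (the principal point, pixels), "world_from_camera" (4x4, takes a point from camera to world coordinates). Camera axes: x right, y down, z forward; pixel columns grow to the right and rows downward; lengths in m; the calibration is good to about 2 mm. A picture is of the moment at which its call begins. There is no depth.
- bot.hand_in(): hands the job in; it is judged then, once.
The state is a dict: "t": time; "q": joint angles; "joint_vel": joint speeds; "joint_torque": joint torques, N m; "eef_pos": TCP position; "tool_rot": TCP orientation; "contact_force": force on the tool from outside, world axes, zero at the start; "torque": the same for the moment, N m; "gripper_width": opening from 0.0 (shut) to 1.0 (fully open); "grasp_force": force on a finger pad.
Only numpy, scipy, OpenCV 4.12 (cv2) and the standard library are available. Lean on these libraries where they do the work, as an engineer would, in place of code of your own. Each camera call takes 0.05 s, during which the arm holds its last target. There are 200 camera calls.

## Task

Clamp the brass flask: with a finger, push the open clamp strap round until it lies fully over the flask against its stop, and then push the cam lever at its free end all the way down. Only push, without forcing anything and without picking anything up: the flask must stay seated and the bowl, jar and spatula must stay where they are. Finish with the hand clear.

Things in the scene. Friction and masses are not known exactly. Their poses are not given: they have to be found in the camera images.
- press: flask clamp fixed to the bench, turned up to 25 degrees: aluminium plate 130 (x) x 210 (y) x 12 mm; origin at the centre of its underside, z up. Strap pivot post at its -y end, cam lever on a bracket at its +y end, brass flask between. Bracket: steel block x 13 to 32, y 64 to 96 mm, 124 mm high, just beyond the closed strap's +x side
- strap (a joint): angle of the steel strap about its vertical post, rad: 0 = closed, fully over the flask against its stop, along the clamp's +y, its end under the cam; grows as it swings out to the clamp's -x side (1.57 = along -x). Starts 0.8 to 1.4. Swings level and stays where left; about 2 N pushed 90 mm from the post moves it
- strap_post (a point): on the strap's vertical pivot axis (clamp x 0, y -75 mm), 78 mm above the bench, level with the strap's underside; turns with the strap, y along the strap to its free end
- strap_mid (a point): centre of the strap's section, 90 mm from the post axis, 87 mm above the bench; y along the strap to its free end, x the way to push to close it. The strap is a bar 24 mm wide, 18 mm tall (78 to 96 mm above the bench), its end 167 mm from the post axis; a black pad 28 mm across, 6 mm thick is under it 75 mm from the post
- lever (a joint): angle of the cam lever, rad: 0 = upright, 1.5 = fully down on its stop, almost level, pointing away from the flask along the clamp's +y. Starts 0.55 to 0.95. Pivot: level axis along the clamp's x, at clamp x 0, y 80 mm, 112 mm above the bench. Stays where left; about 4 N pushed 60 mm from the pivot moves it
- lever_grip (a point): middle of the lever's black grip, 60 mm from the pivot; z along the lever to its end. The grip runs from 30 to 90 mm from the pivot, 20 mm wide, 12 mm thick; press it on the face that looks up and towards the flask (local -y)
- flask: brass denture flask, 98 mm (x) by 84 mm (y) by 58 mm tall, corners rounded, about 0.8 kg, loose but seated between low lips on the clamp's plate, its top 70 mm above the bench; origin at the centre of its underside, axes as the clamp's
- bowl: black rubber mixing bowl, 100 mm across, 60 mm tall, loose on the bench; origin at the centre of its underside
- jar: clear jar with a white cap, 60 mm across, 85 mm tall, loose on the bench; origin at the centre of its underside
- spatula: plaster spatula about 200 mm long lying on the bench on the -y side of the clamp; handle to its -x, origin on its underside near the middle
Things that resemble listed ones, but are neither listed nor needed, are in the scene too. Leave any blue look-alike of the flask alone.

How it is judged:
On the way, in this order (a step that is already met when the one before it is completed fails the run):
1. the strap is fully over the flask while the lever is still up (value of joint strap below 0.06 rad and value of joint lever below 1.2 rad), for 0.1 s.
2. the lever is pushed fully down (value of joint lever above 1.4 rad and value of joint strap below 0.06 rad), for 0.1 s.
At the end, for the whole second after the job is handed in: strap within 0.06 rad of its closed stop, lever past 1.4 rad (within about 6 degrees of fully down), flask within 8 mm of where it stood and level, bowl, jar and spatula within 20 mm of where they were (all of step 2 and distance of flask from where it was at the start of the episode below 0.008 m and angle between flask's own z axis and vertical below 0.08 rad and distance of each of bowl, jar, spatula from where it was at the start of the episode below 0.02 m); the robot touches nothing.
It fails at once if the lever is pushed down before the strap is over (value of joint lever above 1.2 rad and value of joint strap above 0.1 rad).
It fails at once if the flask is lifted or shoved out of its seat (8 mm) (distance of flask from where it was at the start of the episode above 0.008 m).
It fails at once if the bowl, jar or spatula is moved (20 mm) (distance of any of bowl, jar, spatula from where it was at the start of the episode above 0.02 m).
It fails at once if the clamp is gripped or forced (over 70 N from the fingers) (contact force between the fingers and press above 70 N).
It also fails if it takes over 48 s, if anything falls off the work surface, if the arm or the gripper's body presses on something with over 40 N, if the wrist force passes 120 N, or if a joint passes its speed limit or range.

## Working session

There is one attempt and no reset: what is moved stays moved. The work goes in short steps, Python scripts to look and compute and a tool call to move; the robot and the scene stay as the last step left them, time stands still between calls to the robot, and variables do not carry over. Pictures are saved under pics/ and viewed, at most 10 in all, crops included, and the job is handed in when it is done.

Besides the shell and the picture viewer there is one more tool, called after "Request:" by a JSON object that holds its "api" and its "payload", one argument or row to a line. jog_arm: Moves the arm, as the interface text tells. Its arguments: {"type":"object","properties":{"rows":{"type":"array","items":{"type":"object","properties":{"fingers":{"type":"number"},"x":{"type":"number"},"y":{"type":"number"},"z":{"type":"number"},"ax":{"type":"number"},"ay":{"type":"number"},"az":{"type":"number"}}}},"force":{"type":"number"}},"required":["rows"]}

```bash
mkdir -p pics; cat > h.py <<'E'
import numpy as np, cv2
from station import bot
def cam(n):
    c=bot.read_camera(n); np.savez(f'{n}.npz',**{k:np.array(v) for k,v in c.items()}); return c
def load(n): return dict(np.load(f'{n}.npz'))
def ray(c,u,v):
    f=192/np.tan(np.radians(float(c['vertical_fov']))/2); T=np.array(c['world_from_camera'])
    return T[:3,3],T[:3,:3]@np.array([(u-c['cx'])/f,(v-c['cy'])/f,1.])
def onz(c,u,v,z):
    o,d=ray(c,u,v); return o+d*(z-o[2])/d[2]
def proj(c,p):
    f=192/np.tan(np.radians(float(c['vertical_fov']))/2); T=np.array(c['world_from_camera'])
    q=T[:3,:3].T@(np.array(p)-T[:3,3]); return np.array([c['cx']+f*q[0]/q[2],c['cy']+f*q[1]/q[2]])
E
python3 - <<'E'
from h import *
ims=[cam(n)['pixels'] for n in('scene','top')]
cv2.imwrite('pics/a.png',cv2.cvtColor(ims[0],cv2.COLOR_RGB2BGR))
cv2.imwrite('pics/b.png',cv2.cvtColor(ims[1],cv2.COLOR_RGB2BGR))
for n in('scene','top'):
    c=load(n);print(c['vertical_fov'],c['cx'],c['cy'],c['world_from_camera'].round(3).tolist())
print(bot.get_obs())
E
```

```text
44.70877471584185 259.6952387313582 185.01574028240614 [[-0.78, 0.361, -0.512, 1.015], [0.626, 0.44, -0.643, 0.482], [-0.007, -0.822, -0.569, 0.621], [0.0, 0.0, 0.0, 1.0]]
52.84716049090716 255.18752860722614 192.40676181678754 [[0.024, -0.996, 0.081, 0.493], [-0.999, -0.022, 0.03, -0.093], [-0.028, -0.082, -0.996, 0.899], [0.0, 0.0, 0.0, 1.0]]
{'t': 0.1, 'q': array([ 1.04392662,  0.47774265,  0.02237771,  1.55634303, -0.01148849,
        1.10928916, -0.08306573]), 'joint_vel': array([ 9.11752069e-04, -3.16594915e-03, -1.50148714e-03, -2.35452098e-03,
        3.99678873e-04,  4.45620705e-05,  8.93322741e-04]), 'joint_torque': array([ 4.97357207e-03, -5.97752881e+01,  1.61375787e+00, -2.81952435e+01,
        1.28469543e-02,  5.02397350e-03, -1.89336367e-05]), 'eef_pos': array([ 0.27423301, -0.61620655,  0.23041074]), 'tool_rot': array([-7.90220640e-04,  9.78155678e-01,  2.07872041e-01, -2.43146008e-04]), 'contact_force': array([-0.86705757,  0.25011072,  0.31489697]), 'torque': array([-0.00647375,  0.0171081 , -0.02949631]), 'grasp_force': 0.0, 'gripper_width': 0.9998782336311772}
```

View pics/a.png

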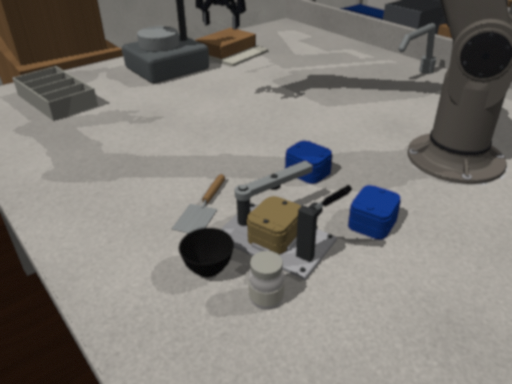

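View pics/b.png

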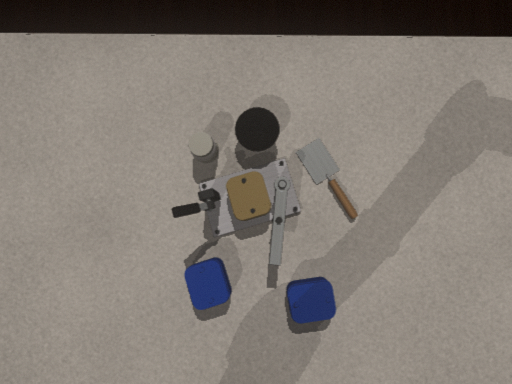

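The scene view shows the brass flask at (275,222) with the strap post at (243,205) and the strap running to (310,168). The black lever grip is at (337,195). The top view shows the post at (282,184), strap end at (275,263), flask at (248,196) and lever grip at (186,210). The bowl is at (257,130), the jar at (201,145) and the spatula at (330,180). The two blue blocks at (208,284) and (311,300) are look-alikes. The brass block on the plate is the flask that matches the description.

```bash
python3 - <<'E'
from h import *
c=load('top');im=c['pixels'];hsv=cv2.cvtColor(im,cv2.COLOR_RGB2HSV)
cr=cv2.resize(im[145:285,160:320],None,fx=4,fy=4,interpolation=cv2.INTER_CUBIC)
cv2.imwrite('pics/c.png',cv2.cvtColor(cr,cv2.COLOR_RGB2BGR))
m=cv2.inRange(hsv,(12,80,60),(32,255,255));m[:, :215]=0;m[:,280:]=0
n,l,s,ce=cv2.connectedComponentsWithStats(m);i=1+s[1:,4].argmax()
ct=max(cv2.findContours((l==i).astype('uint8'),0,1)[0],key=cv2.contourArea)
P=np.array([onz(c,u,v,.07)[:2] for u,v in ct[:,0]],np.float32)*1000
print(s[i],cv2.minAreaRect(P))
for n,u,v,z in [('post',282,184,.1),('strapend',275,263,.096),('jar',201,143,.085),('bowl',257,130,.06),('blue1',208,284,.07),('blue2',311,300,.07)]:
    print(n,onz(c,u,v,z).round(3))
E
```

```text
[ 226  172   45   49 1575] ((552.7258911132812, -52.544429779052734), (95.77006530761719, 81.62039184570312), 18.01044273376465)
post [ 0.576 -0.124  0.1  ]
strapend [ 0.414 -0.113  0.096]
jar [0.663 0.05  0.085]
bowl [ 0.699 -0.068  0.06 ]
blue1 [0.363 0.027 0.07 ]
blue2 [ 0.336 -0.19   0.07 ]
```

View pics/c.png

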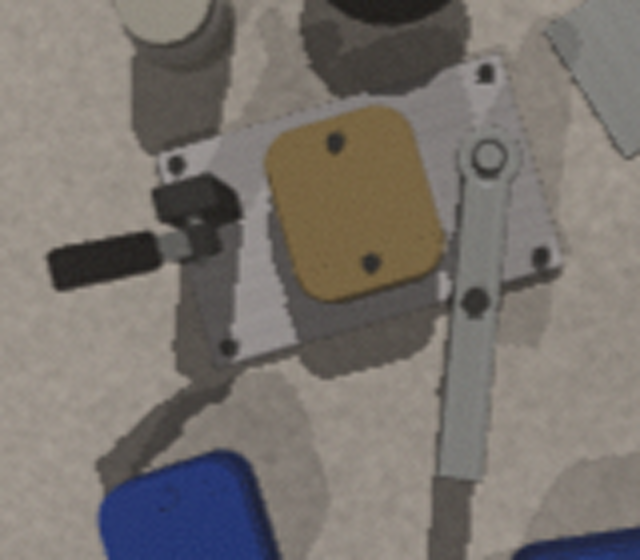

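The enlarged crop confirms the brass flask on the plate: post at crop (490,157), strap end at (462,478), lever grip from (50,272) to (160,245), blue blocks off the plate. The clamp origin is about (0.553, -0.052), yaw about 17.5°, and the strap about 1.2 rad. I'll go above the start point with the fingers shut.

Request:
{"api": "jog_arm", "payload": {
  "rows": [
    {"fingers": 0,"x": 23,"y": -21},
    {"fingers": 0,"x": 23,"y": -21},
    {"fingers": 0,"x": 23,"y": -21},
    {"fingers": 0,"x": 23,"y": -21},
    {"fingers": 0,"x": 23,"y": -21},
    {"fingers": 0,"x": 23,"y": -21},
    {"fingers": 0,"x": 23,"y": -21},
    {"fingers": 0,"x": 23,"y": -21}
  ]
}}

```text
invalid input
```

Request:
{"api": "jog_arm", "payload": {
  "rows": [
    {"x": 23,"y": -21},
    {"x": 23,"y": -21},
    {"x": 23,"y": -21},
    {"x": 23,"y": -21},
    {"x": 23,"y": -21},
    {"x": 23,"y": -21},
    {"x": 23,"y": -21},
    {"x": 23,"y": -21}
  ]
}}

```text
invalid input
```

Request:
{"api": "jog_arm", "payload": {
  "rows": [
    {"az": -7.7},
    {"az": -7.7},
    {"az": -7.7},
    {"az": -7.7},
    {"az": -7.7},
    {"az": -7.7},
    {"az": -7.7},
    {"az": -7.7}
  ]
}}

```text
invalid input
```

```bash
cat >> h.py <<'E'
from scipy.spatial.transform import Rotation as Ro
O=np.array([.553,-.0525]);YAW=np.radians(17.6)
def tool(): 
    o=bot.get_obs(); w,x,y,z=o['tool_rot']; return o,o['eef_pos'],Ro.from_quat([x,y,z,w]).as_matrix()
def cl(x,y,z):
    c,s=np.cos(YAW),np.sin(YAW); return np.array([O[0]+c*x-s*y,O[1]+s*x+c*y,z])
E
python3 - <<'E'
from h import *
o,p,R=tool(); print(o['t'],p.round(4),R.round(3).tolist(),o['q'].round(2),o['gripper_width'])
post=cl(0,-.075,0); print('post',post)
t=np.array([.4747,-.155,.08]); print('tool delta mm',(R.T@(t-p)*1000).round(1))
for n in('top','scene'):
    c=load(n)
    for th in (.55,.65,.75,.85,.95): print(n,th,proj(c,cl(0,.08+.09*np.sin(th),.112+.09*np.cos(th))).round(1))
    for a in (1.1,1.2,1.3): print(n,'strap',a,proj(c,post+.167*np.array([-np.sin(YAW+a),np.cos(YAW+a),0])+[0,0,.096]).round(1))
w=cam('wrist');cv2.imwrite('pics/d.png',cv2.cvtColor(w['pixels'],cv2.COLOR_RGB2BGR))
E
```

```text
0.1 [ 0.2742 -0.6162  0.2304] [[0.914, 0.407, -0.001], [0.407, -0.914, 0.001], [-0.0, -0.002, -1.0]] [ 1.04  0.48  0.02  1.56 -0.01  1.11 -0.08] 0.9998782336311772
post [ 0.57567774 -0.1239893   0.        ]
tool delta mm [ 370.7 -339.6  150.9]
top 0.55 [178.9 210.1]
top 0.65 [175.7 211.3]
top 0.75 [172.9 212.4]
top 0.85 [170.6 213.5]
top 0.95 [168.7 214.4]
top strap 1.1 [267.1 264.1]
top strap 1.2 [275.2 265.3]
top strap 1.3 [283.4 265.6]
scene 0.55 [341.  180.7]
scene 0.65 [344.8 184.7]
scene 0.75 [348.3 188.9]
scene 0.85 [351.4 193.3]
scene 0.95 [354.1 197.8]
scene strap 1.1 [312.9 165.5]
scene strap 1.2 [308.1 162. ]
scene strap 1.3 [302.8 158.7]
```

View pics/d.png

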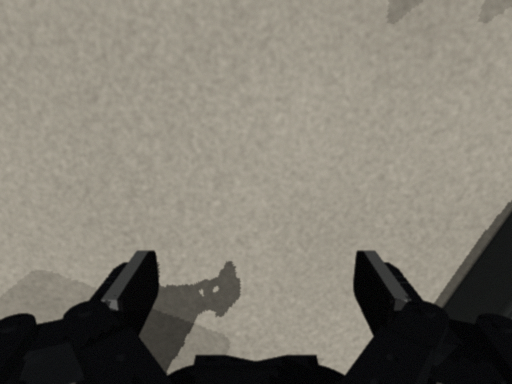

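The wrist view shows only bare bench and the open fingers at (140,280) and (370,280). All three moves were refused, so I'll write every key in each row.

Request:
{"api": "jog_arm", "payload": {
  "rows": [
    {"fingers": 0,"x": 23,"y": -21,"z": 0,"ax": 0,"ay": 0,"az": 0},
    {"fingers": 0,"x": 23,"y": -21,"z": 0,"ax": 0,"ay": 0,"az": 0},
    {"fingers": 0,"x": 23,"y": -21,"z": 0,"ax": 0,"ay": 0,"az": 0},
    {"fingers": 0,"x": 23,"y": -21,"z": 0,"ax": 0,"ay": 0,"az": 0},
    {"fingers": 0,"x": 23,"y": -21,"z": 0,"ax": 0,"ay": 0,"az": 0},
    {"fingers": 0,"x": 23,"y": -21,"z": 0,"ax": 0,"ay": 0,"az": 0},
    {"fingers": 0,"x": 23,"y": -21,"z": 0,"ax": 0,"ay": 0,"az": 0},
    {"fingers": 0,"x": 23,"y": -21,"z": 0,"ax": 0,"ay": 0,"az": 0}
  ]
}}

```text
t: 0.95
eef_pos: [0.3745, -0.387, 0.2312]
tool_rot: [-0.0, 0.978, 0.208, -0.0]
contact_force: [0.2, -0.3, 0.7]
gripper_width: 0.001
grasp_force: 0.0
```

Request:
{"api": "jog_arm", "payload": {
  "rows": [
    {"fingers": 0,"x": 23,"y": -21,"z": 0,"ax": 0,"ay": 0,"az": 0},
    {"fingers": 0,"x": 23,"y": -21,"z": 0,"ax": 0,"ay": 0,"az": 0},
    {"fingers": 0,"x": 23,"y": -21,"z": 0,"ax": 0,"ay": 0,"az": 0},
    {"fingers": 0,"x": 23,"y": -21,"z": 0,"ax": 0,"ay": 0,"az": 0},
    {"fingers": 0,"x": 23,"y": -21,"z": 0,"ax": 0,"ay": 0,"az": 0},
    {"fingers": 0,"x": 23,"y": -21,"z": 0,"ax": 0,"ay": 0,"az": 0},
    {"fingers": 0,"x": 23,"y": -21,"z": 0,"ax": 0,"ay": 0,"az": 0},
    {"fingers": 0,"x": 23,"y": -21,"z": 0,"ax": 0,"ay": 0,"az": 0}
  ]
}}

```text
t: 1.75
eef_pos: [0.4742, -0.1589, 0.2312]
tool_rot: [0.0, 0.978, 0.208, -0.0]
contact_force: [0.2, 0.2, -0.3]
gripper_width: -0.0
grasp_force: 0.0
```

Request:
{"api": "jog_arm", "payload": {
  "rows": [
    {"fingers": 0,"x": 0,"y": 0,"z": 0,"ax": 0,"ay": 0,"az": -7.7},
    {"fingers": 0,"x": 0,"y": 0,"z": 0,"ax": 0,"ay": 0,"az": -7.7},
    {"fingers": 0,"x": 0,"y": 0,"z": 0,"ax": 0,"ay": 0,"az": -7.7},
    {"fingers": 0,"x": 0,"y": 0,"z": 0,"ax": 0,"ay": 0,"az": -7.7},
    {"fingers": 0,"x": 0,"y": 0,"z": 0,"ax": 0,"ay": 0,"az": -7.7},
    {"fingers": 0,"x": 0,"y": 0,"z": 0,"ax": 0,"ay": 0,"az": -7.7},
    {"fingers": 0,"x": 0,"y": 0,"z": 0,"ax": 0,"ay": 0,"az": -7.7},
    {"fingers": 0,"x": 0,"y": 0,"z": 0,"ax": 0,"ay": 0,"az": -7.7}
  ]
}}

```text
t: 2.55
eef_pos: [0.4738, -0.1601, 0.2311]
tool_rot: [-0.0, 0.732, 0.681, -0.0]
contact_force: [0.2, 0.4, -0.3]
gripper_width: -0.0
grasp_force: 0.0
```

```bash
python3 - <<'E'
from h import *
o,p,R=tool(); print(o['t'],p.round(4),R.round(3).tolist(),o['q'].round(2),o['gripper_width'])
t=np.array([.4747,-.155,.08]); print('tool delta mm',(R.T@(t-p)*1000).round(1))
w=cam('top');cv2.imwrite('pics/e.png',cv2.cvtColor(w['pixels'],cv2.COLOR_RGB2BGR))
E
```

```text
2.55 [ 0.4738 -0.1601  0.2311] [[0.071, 0.997, -0.0], [0.997, -0.071, 0.0], [0.0, -0.0, -1.0]] [ 0.53  0.21 -0.38  1.94  0.09  1.    0.04] -0.0003408185815850936
tool delta mm [  5.2   0.6 151.1]
```

View pics/e.png

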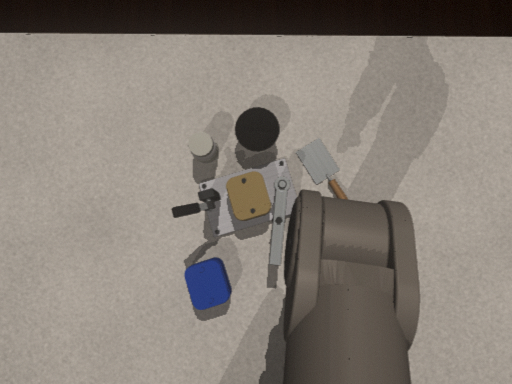

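The top view shows the arm to the right of the strap, hiding the tool. The strap, lever, flask and loose objects haven't moved. Next I go down beside the strap.

Request:
{"api": "jog_arm", "payload": {
  "rows": [
    {"fingers": 0,"x": 0,"y": 0,"z": 19,"ax": 0,"ay": 0,"az": 0},
    {"fingers": 0,"x": 0,"y": 0,"z": 19,"ax": 0,"ay": 0,"az": 0},
    {"fingers": 0,"x": 0,"y": 0,"z": 19,"ax": 0,"ay": 0,"az": 0},
    {"fingers": 0,"x": 0,"y": 0,"z": 19,"ax": 0,"ay": 0,"az": 0},
    {"fingers": 0,"x": 0,"y": 0,"z": 19,"ax": 0,"ay": 0,"az": 0},
    {"fingers": 0,"x": 0,"y": 0,"z": 19,"ax": 0,"ay": 0,"az": 0},
    {"fingers": 0,"x": 0,"y": 0,"z": 18,"ax": 0,"ay": 0,"az": 0},
    {"fingers": 0,"x": 0,"y": 0,"z": 18,"ax": 0,"ay": 0,"az": 0}
  ]
}}

```text
t: 3.4
eef_pos: [0.4739, -0.1601, 0.0805]
tool_rot: [-0.0, 0.735, 0.678, -0.0]
contact_force: [0.0, 0.5, -0.0]
gripper_width: 0.001
grasp_force: 0.0
```

Request:
{"api": "jog_arm", "payload": {
  "rows": [
    {"fingers": 0,"x": 5,"y": 0,"z": 0,"ax": 0,"ay": 0,"az": 0},
    {"fingers": 0,"x": 5,"y": 0,"z": 0,"ax": 0,"ay": 0,"az": 0},
    {"fingers": 0,"x": 5,"y": 0,"z": 0,"ax": 0,"ay": 0,"az": 0},
    {"fingers": 0,"x": 4,"y": 0,"z": 0,"ax": 0,"ay": 0,"az": 0},
    {"fingers": 0,"x": 3,"y": 0,"z": 0,"ax": 0,"ay": 0,"az": 0},
    {"fingers": 0,"x": 3,"y": 0,"z": 0,"ax": 0,"ay": 0,"az": 0},
    {"fingers": 0,"x": 3,"y": 0,"z": 0,"ax": 0,"ay": 0,"az": 0},
    {"fingers": 0,"x": 0,"y": 0,"z": 0,"ax": 0,"ay": 0,"az": 0}
  ]
}}

```text
t: 4.2
eef_pos: [0.4764, -0.1319, 0.0815]
tool_rot: [0.0, 0.734, 0.679, 0.0]
contact_force: [-0.5, -0.1, 1.2]
gripper_width: -0.001
grasp_force: 0.1
```

Request:
{"api": "jog_arm", "payload": {
  "rows": [
    {"fingers": 0,"x": 8.7,"y": -0.9,"z": 0,"ax": 0,"ay": 0,"az": 5},
    {"fingers": 0,"x": 8.7,"y": -0.9,"z": 0,"ax": 0,"ay": 0,"az": 5},
    {"fingers": 0,"x": 8.7,"y": -0.9,"z": 0,"ax": 0,"ay": 0,"az": 5},
    {"fingers": 0,"x": 8.7,"y": -0.9,"z": 0,"ax": 0,"ay": 0,"az": 5},
    {"fingers": 0,"x": 8.7,"y": -0.9,"z": 0,"ax": 0,"ay": 0,"az": 5},
    {"fingers": 0,"x": 8.7,"y": -0.9,"z": 0,"ax": 0,"ay": 0,"az": 5},
    {"fingers": 0,"x": 8.7,"y": -0.9,"z": 0,"ax": 0,"ay": 0,"az": 5},
    {"fingers": 0,"x": 8.7,"y": -0.9,"z": 0,"ax": 0,"ay": 0,"az": 5}
  ]
}}

```text
t: 5.0
eef_pos: [0.494, -0.0659, 0.0809]
tool_rot: [-0.0, 0.923, 0.386, -0.001]
contact_force: [-1.9, -0.7, 1.0]
gripper_width: 0.002
grasp_force: 1.0
```

```bash
cat >> h.py <<'E'
def st():
    o,p,R=tool(); c,s=np.cos(YAW),np.sin(YAW); d=p[:2]-O
    print(o['t'],'clamp mm',np.round([1000*(c*d[0]+s*d[1]),1000*(-s*d[0]+c*d[1]),1000*p[2]],1),'tool yaw rel deg',np.degrees(np.arctan2(R[1,0],R[0,0])-YAW).round(1),o['contact_force'].round(1))
E
python3 - <<'E'
from h import *
st()
w=cam('scene');cv2.imwrite('pics/f.png',cv2.cvtColor(cv2.resize(w['pixels'][130:310,170:410],None,fx=3,fy=3),cv2.COLOR_RGB2BGR))
E
```

```text
5.0 clamp mm [-60.3   5.   80.9] tool yaw rel deg 27.8 [-1.9 -0.7  1. ]
```

View pics/f.png

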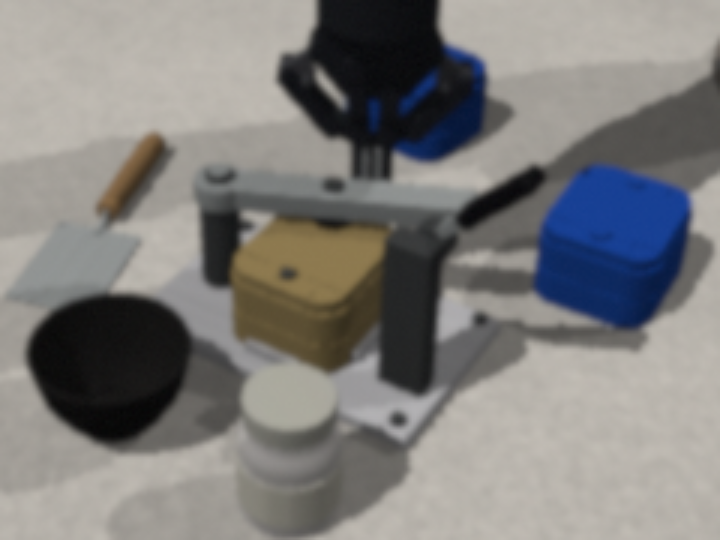

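The scene view shows the shut fingers behind the strap at crop (370,160). The strap is partly over the flask, running from (215,180) to (450,200), and the lever is still up at (500,195). I'll carry on along the arc, slowing towards the stop.

Request:
{"api": "jog_arm", "payload": {
  "rows": [
    {"fingers": 0,"x": 8.7,"y": -0.9,"z": 0,"ax": 0,"ay": 0,"az": 5},
    {"fingers": 0,"x": 8.7,"y": -0.9,"z": 0,"ax": 0,"ay": 0,"az": 5},
    {"fingers": 0,"x": 7,"y": -0.7,"z": 0,"ax": 0,"ay": 0,"az": 4},
    {"fingers": 0,"x": 3.5,"y": -0.4,"z": 0,"ax": 0,"ay": 0,"az": 2},
    {"fingers": 0,"x": 3.5,"y": -0.4,"z": 0,"ax": 0,"ay": 0,"az": 2},
    {"fingers": 0,"x": 2,"y": -0.2,"z": 0,"ax": 0,"ay": 0,"az": 1},
    {"fingers": 0,"x": 0,"y": 0,"z": 0,"ax": 0,"ay": 0,"az": 0},
    {"fingers": 0,"x": 0,"y": 0,"z": 0,"ax": 0,"ay": 0,"az": 0}
  ]
}}

```text
t: 5.85
eef_pos: [0.5189, -0.0432, 0.0811]
tool_rot: [-0.0, 0.973, 0.231, -0.0]
contact_force: [-0.3, 0.3, 0.0]
gripper_width: -0.005
grasp_force: 0.6
```

```bash
python3 -c "
from h import *
st()"
```

```text
5.85 clamp mm [-29.7  19.2  81.1] tool yaw rel deg 9.1 [-0.3  0.3  0. ]
```

Request:
{"api": "jog_arm", "payload": {
  "rows": [
    {"fingers": 0,"x": 1.5,"y": 0,"z": 0,"ax": 0,"ay": 0,"az": 1},
    {"fingers": 0,"x": 1.5,"y": 0,"z": 0,"ax": 0,"ay": 0,"az": 1},
    {"fingers": 0,"x": 1.5,"y": 0,"z": 0,"ax": 0,"ay": 0,"az": 1},
    {"fingers": 0,"x": 1,"y": 0,"z": 0,"ax": 0,"ay": 0,"az": 1},
    {"fingers": 0,"x": 1,"y": 0,"z": 0,"ax": 0,"ay": 0,"az": 1},
    {"fingers": 0,"x": 1,"y": 0,"z": 0,"ax": 0,"ay": 0,"az": 1},
    {"fingers": 0,"x": 0,"y": 0,"z": 0,"ax": 0,"ay": 0,"az": 0},
    {"fingers": 0,"x": 0,"y": 0,"z": 0,"ax": 0,"ay": 0,"az": 0}
  ]
}}

```text
t: 6.65
eef_pos: [0.5258, -0.0399, 0.0813]
tool_rot: [-0.0, 0.984, 0.179, -0.0]
contact_force: [-3.1, 0.9, 0.6]
gripper_width: -0.003
grasp_force: 1.5
```

```bash
python3 -c "
from h import *
st()"
```

```text
6.65 clamp mm [-22.1  20.2  81.3] tool yaw rel deg 3.0 [-3.1  0.9  0.6]
```

Request:
{"api": "jog_arm", "payload": {
  "rows": [
    {"fingers": 0,"x": 1,"y": 0,"z": 0,"ax": 0,"ay": 0,"az": 0},
    {"fingers": 0,"x": 1,"y": 0,"z": 0,"ax": 0,"ay": 0,"az": 0},
    {"fingers": 0,"x": 1,"y": 0,"z": 0,"ax": 0,"ay": 0,"az": 0},
    {"fingers": 0,"x": 1,"y": 0,"z": 0,"ax": 0,"ay": 0,"az": 0},
    {"fingers": 0,"x": 0,"y": 0,"z": 0,"ax": 0,"ay": 0,"az": 0},
    {"fingers": 0,"x": 0,"y": 0,"z": 0,"ax": 0,"ay": 0,"az": 0},
    {"fingers": 0,"x": 0,"y": 0,"z": 0,"ax": 0,"ay": 0,"az": 0},
    {"fingers": 0,"x": 0,"y": 0,"z": 0,"ax": 0,"ay": 0,"az": 0}
  ]
}}

```text
t: 7.45
eef_pos: [0.526, -0.04, 0.0809]
tool_rot: [0.0, 0.984, 0.178, -0.004]
contact_force: [-13.2, -1.8, 10.4]
gripper_width: 0.003
grasp_force: 6.6
```

```bash
python3 -c "
from h import *
st()"
```

```text
7.45 clamp mm [-21.9  20.1  80.9] tool yaw rel deg 2.9 [-13.2  -1.8  10.4]
```

The finger has stopped at clamp x ≈ -22 mm with 13 N, so the strap is on its stop. I'll back off and rise, then check from above.

Request:
{"api": "jog_arm", "payload": {
  "rows": [
    {"fingers": 0,"x": -10,"y": 0,"z": 0,"ax": 0,"ay": 0,"az": 0},
    {"fingers": 0,"x": -15,"y": 0,"z": 0,"ax": 0,"ay": 0,"az": 0},
    {"fingers": 0,"x": -15,"y": 0,"z": 0,"ax": 0,"ay": 0,"az": 3},
    {"fingers": 0,"x": 0,"y": 0,"z": -30,"ax": 0,"ay": 0,"az": 0},
    {"fingers": 0,"x": 0,"y": 0,"z": -30,"ax": 0,"ay": 0,"az": 0},
    {"fingers": 0,"x": 0,"y": 0,"z": -30,"ax": 0,"ay": 0,"az": 0},
    {"fingers": 0,"x": 0,"y": 0,"z": -30,"ax": 0,"ay": 0,"az": 0},
    {"fingers": 0,"x": 0,"y": 0,"z": -30,"ax": 0,"ay": 0,"az": 0}
  ]
}}

```text
t: 8.25
eef_pos: [0.4934, -0.053, 0.2333]
tool_rot: [0.0, 0.988, 0.153, 0.002]
contact_force: [1.2, 0.1, -0.1]
gripper_width: 0.002
grasp_force: 0.0
```

```bash
python3 - <<'E'
from h import *
st()
a,b=[cv2.resize(cam(n)['pixels'][s],(390,390)) for n,s in(('scene',np.s_[150:290,215:355]),('top',np.s_[130:270,165:305]))]
cv2.imwrite('pics/g.png',cv2.cvtColor(np.hstack([a,b]),cv2.COLOR_RGB2BGR))
E
```

```text
8.25 clamp mm [-57.   17.6 233.3] tool yaw rel deg -0.0 [ 1.2  0.1 -0.1]
```

View pics/g.png

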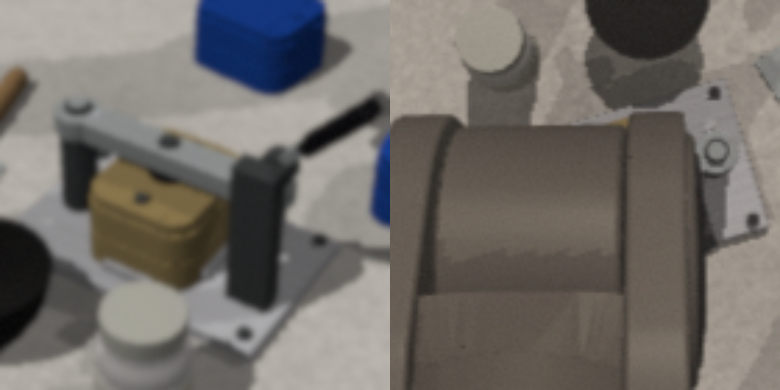

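The left view shows the strap along the clamp from (75,110) into the bracket at (255,170), with the lever still up at (340,125) and the flask seated. In the right (top) view the arm hides most of the clamp. Next I go above the lever grip.

Request:
{"api": "jog_arm", "payload": {
  "rows": [
    {"fingers": 0,"x": 9.5,"y": -18,"z": 0,"ax": 0,"ay": 0,"az": 0},
    {"fingers": 0,"x": 9.5,"y": -18,"z": 0,"ax": 0,"ay": 0,"az": 0},
    {"fingers": 0,"x": 9.5,"y": -18,"z": 0,"ax": 0,"ay": 0,"az": 0},
    {"fingers": 0,"x": 9.5,"y": -18,"z": 0,"ax": 0,"ay": 0,"az": 0},
    {"fingers": 0,"x": 9.5,"y": -18,"z": 0,"ax": 0,"ay": 0,"az": 0},
    {"fingers": 0,"x": 9.5,"y": -17,"z": 0,"ax": 0,"ay": 0,"az": 0},
    {"fingers": 0,"x": 0,"y": 0,"z": 15,"ax": 0,"ay": 0,"az": 0},
    {"fingers": 0,"x": 0,"y": 0,"z": 15,"ax": 0,"ay": 0,"az": 0}
  ]
}}

```text
t: 9.15
eef_pos: [0.5153, 0.0675, 0.201]
tool_rot: [-0.0, 0.988, 0.154, 0.001]
contact_force: [-0.1, 0.3, -0.5]
gripper_width: -0.002
grasp_force: 0.0
```

```bash
python3 - <<'E'
from h import *
st()
cv2.imwrite('pics/i.png',cv2.cvtColor(cv2.resize(cam('scene')['pixels'][130:290,210:400],None,fx=3,fy=3),cv2.COLOR_RGB2BGR))
E
```

```text
9.15 clamp mm [  0.4 125.8 201. ] tool yaw rel deg 0.1 [-0.1  0.3 -0.5]
```

View pics/i.png

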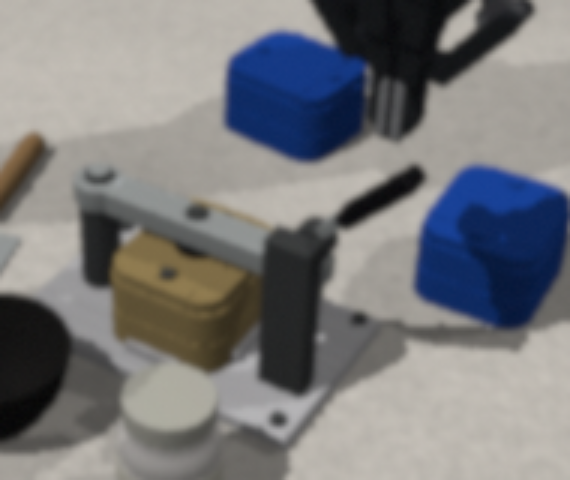

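The scene view shows the fingertips at crop (395,130), just above the lever grip, which runs from (340,215) to (415,180). I'll push down.

Request:
{"api": "jog_arm", "payload": {
  "rows": [
    {"fingers": 0,"x": 0,"y": 0,"z": 5,"ax": 0,"ay": 0,"az": 0},
    {"fingers": 0,"x": 0,"y": 0,"z": 5,"ax": 0,"ay": 0,"az": 0},
    {"fingers": 0,"x": 0,"y": 0,"z": 5,"ax": 0,"ay": 0,"az": 0},
    {"fingers": 0,"x": 0,"y": 0,"z": 5,"ax": 0,"ay": 0,"az": 0},
    {"fingers": 0,"x": 0,"y": 0,"z": 5,"ax": 0,"ay": 0,"az": 0},
    {"fingers": 0,"x": 0,"y": 0,"z": 5,"ax": 0,"ay": 0,"az": 0},
    {"fingers": 0,"x": 0,"y": 0,"z": 5,"ax": 0,"ay": 0,"az": 0},
    {"fingers": 0,"x": 0,"y": 0,"z": 5,"ax": 0,"ay": 0,"az": 0}
  ]
}}

```text
t: 10.0
eef_pos: [0.5148, 0.0667, 0.1613]
tool_rot: [-0.0, 0.988, 0.153, 0.001]
contact_force: [0.4, 1.0, 4.1]
gripper_width: 0.002
grasp_force: 1.6
```

Request:
{"api": "jog_arm", "payload": {
  "rows": [
    {"fingers": 0,"x": 0,"y": 0,"z": 5,"ax": 0,"ay": 0,"az": 0},
    {"fingers": 0,"x": 0,"y": 0,"z": 5,"ax": 0,"ay": 0,"az": 0},
    {"fingers": 0,"x": 0,"y": 0,"z": 5,"ax": 0,"ay": 0,"az": 0},
    {"fingers": 0,"x": 0,"y": 0,"z": 5,"ax": 0,"ay": 0,"az": 0},
    {"fingers": 0,"x": 0,"y": 0,"z": 4,"ax": 0,"ay": 0,"az": 0},
    {"fingers": 0,"x": 0,"y": 0,"z": 4,"ax": 0,"ay": 0,"az": 0},
    {"fingers": 0,"x": 0,"y": 0,"z": 4,"ax": 0,"ay": 0,"az": 0},
    {"fingers": 0,"x": 0,"y": 0,"z": 0,"ax": 0,"ay": 0,"az": 0}
  ]
}}

```text
t: 10.8
eef_pos: [0.514, 0.0665, 0.1286]
tool_rot: [0.0, 0.988, 0.153, -0.0]
contact_force: [0.2, 0.2, -0.2]
gripper_width: -0.001
grasp_force: 0.0
```

Request:
{"api": "jog_arm", "payload": {
  "rows": [
    {"fingers": 0,"x": 0,"y": 0,"z": 2,"ax": 0,"ay": 0,"az": 0},
    {"fingers": 0,"x": 0,"y": 0,"z": 2,"ax": 0,"ay": 0,"az": 0},
    {"fingers": 0,"x": 0,"y": 0,"z": 2,"ax": 0,"ay": 0,"az": 0},
    {"fingers": 0,"x": 0,"y": 0,"z": 1,"ax": 0,"ay": 0,"az": 0},
    {"fingers": 0,"x": 0,"y": 0,"z": 1,"ax": 0,"ay": 0,"az": 0},
    {"fingers": 0,"x": 0,"y": 0,"z": 1,"ax": 0,"ay": 0,"az": 0},
    {"fingers": 0,"x": 0,"y": 0,"z": 0,"ax": 0,"ay": 0,"az": 0},
    {"fingers": 0,"x": 0,"y": 0,"z": 0,"ax": 0,"ay": 0,"az": 0}
  ]
}}

```text
t: 11.6
eef_pos: [0.5143, 0.067, 0.1213]
tool_rot: [-0.0, 0.988, 0.153, 0.0]
contact_force: [-5.7, 3.3, 14.2]
gripper_width: -0.0
grasp_force: 6.8
```

```bash
python3 - <<'E'
from h import *
st()
cv2.imwrite('pics/j.png',cv2.cvtColor(cv2.resize(cam('scene')['pixels'][130:290,210:400],None,fx=3,fy=3),cv2.COLOR_RGB2BGR))
E
```

```text
11.6 clamp mm [ -0.8 125.6 121.3] tool yaw rel deg 0.0 [-5.7  3.3 14.2]
```

View pics/j.png

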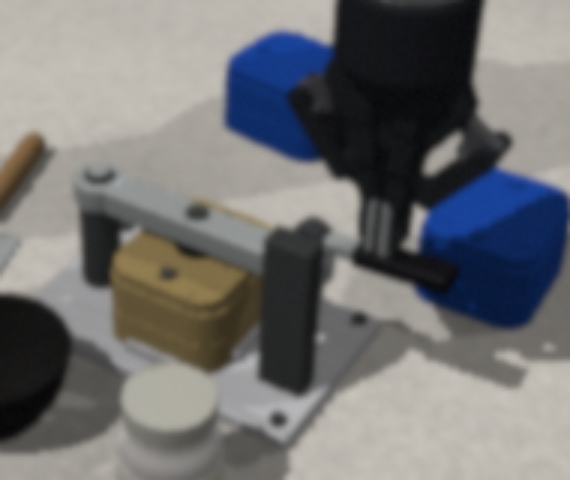

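The scene view shows the lever level, from (350,245) to (450,275), with the fingertips pressing on it. The 14 N at z = 121 mm matches the stop. I'll retreat upward.

Request:
{"api": "jog_arm", "payload": {
  "rows": [
    {"fingers": 0,"x": 0,"y": 0,"z": -10,"ax": 0,"ay": 0,"az": 0},
    {"fingers": 0,"x": 0,"y": 0,"z": -20,"ax": 0,"ay": 0,"az": 0},
    {"fingers": 0,"x": 0,"y": 0,"z": -30,"ax": 0,"ay": 0,"az": 0},
    {"fingers": 0,"x": 0,"y": 0,"z": -30,"ax": 0,"ay": 0,"az": 0},
    {"fingers": 0,"x": 0,"y": 0,"z": -30,"ax": 0,"ay": 0,"az": 0},
    {"fingers": 0,"x": 0,"y": 0,"z": -20,"ax": 0,"ay": 0,"az": 0},
    {"fingers": 0,"x": 0,"y": 0,"z": 0,"ax": 0,"ay": 0,"az": 0},
    {"fingers": 0,"x": 0,"y": 0,"z": 0,"ax": 0,"ay": 0,"az": 0}
  ]
}}

```text
t: 12.45
eef_pos: [0.5142, 0.0659, 0.26]
tool_rot: [0.0, 0.988, 0.153, 0.0]
contact_force: [-1.4, -0.2, 0.0]
gripper_width: 0.004
grasp_force: 0.0
```

```bash
python3 - <<'E'
from h import *
st()
c=cam('scene')
for th in(1.3,1.4,1.5): print(th,((proj(c,cl(0,.08+.09*np.sin(th),.112+.09*np.cos(th)))-[210,130])*3).round(1))
cv2.imwrite('pics/k.png',cv2.cvtColor(cv2.resize(c['pixels'][130:290,210:400],None,fx=3,fy=3),cv2.COLOR_RGB2BGR))
E
```

```text
12.45 clamp mm [ -1.2 124.6 260. ] tool yaw rel deg -0.1 [-1.4 -0.2  0. ]
1.3 [449.3 252.2]
1.4 [450.8 265.7]
1.5 [450.8 278.8]
```

View pics/k.png

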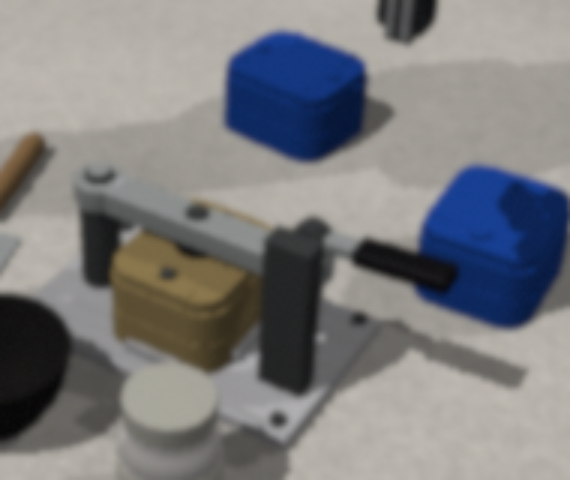

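The lever stays down with its end at about (450,276), roughly 1.48 rad. The strap is closed, the flask is seated and the hand is clear.

```bash
python3 -c "
from station import bot
print(bot.hand_in())"
```

```text
the job is handed in; nothing more can be done
None
```

The flask is clamped: the strap is closed against its stop, the lever is down at about 1.48 rad by the camera, nothing loose looked disturbed and the hand is clear; the job was handed in at about 12.5 s, and no verdict came back.

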